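# Raise the power sensor on the cam-lift stage

## Task

Get the optical power sensor ready for a reading: while the lift stage is still down, slide the round black sensor sideways along the deck, without lifting it, from its side mark onto the ring in the middle of the stage, and let go of it. Then swing the cam lever up to the cam's highest lift point, which is where the lever stands straight up, and finish while holding the lever there, because its spring pulls it back; the sensor must be riding on the raised stage inside the ring. Leave the square filter frame on the other side mark where it is.

Things in the scene. Friction and masses are not known exactly. Their poses are not given: they have to be found in the camera images.
- sensor_centre (a point): centre (half-way up) of the loose optical power sensor, a round black puck 48 mm in diameter and 26 mm high, about 0.16 kg, standing upright on one of the two side marks of the deck (left or right, it varies), origin 13 mm above its underside. z up.
- stage_mark (a point): centre of the ring (62 mm inner diameter) drawn on the top face of the lift stage, at that face. The stage is a 72 x 72 mm aluminium plate in the middle of the deck; when down it is flush with the deck (0.3 mm lower), and it rises 9.2 mm straight up when the cam is at its highest. Axes: the fixture's.
- filter_frame: loose square framed optical filter, black, 50 x 50 x 9 mm, lying flat on the other side mark; origin at the centre of its underside. A bystander.
- cam_lever (a joint): angle of cam and lever, rad. 0: at rest on its stop, lever pointing along the fixture's +y and 20 degrees (0.35 rad) above level; grows as the lever swings up. 1.22: lever straight up, cam at its highest, stage 9.2 mm up. End stop 1.95, where the stage has sunk again. A return spring pulls it to 0 with 0.12 N m at 0 and 0.27 N m at 1.22 (1 to 2.5 N at the grip).
- lever_grip (a point): middle of the free part of the lever's grip, a round white plastic bar 16 mm in diameter, 48 mm long, parallel to the shaft (fixture's x), on a flat steel lever bar 14 mm wide, 6 mm thick; point on the grip's axis, 27 mm from the lever bar (+x), 21 mm from its free end (-x). Moves with the lever on a circle of 120 mm radius about shaft_axis.
- shaft_axis (a point): fixed point on the cam shaft's axis (which runs along the fixture's x), 28 mm above the work surface, in the plane in which lever_grip swings. Axes: the fixture's.
- fixture: the fixed aluminium lift fixture, at another place and yaw each time; origin under the middle of its deck, on the work surface. Deck 76 mm deep (x), 252 mm long (y), top 59 mm up; the side marks are rings 85 mm to either side (+y, -y) of the stage's ring. Axes: z up, y along the deck (robot's left at yaw 0), x away from the robot; cam and lever are in front of the deck (-x).
Not all that is in view belongs to the job. Leave any purple look-alike of the part that bears sensor_centre alone.

How it is judged (in metres and radians):
On the way:
1. the sensor stands on the stage inside the ring and has been let go, while the stage is still down (horizontal distance between sensor_centre and stage_mark below 0.008 m and z of sensor_centre in the frame of stage_mark below 0.016 m and angle between sensor_centre's own z axis and vertical below 0.1 rad and contact force between each of the arm, the fingers and power_sensor below 0.1 N and value of joint cam_lever below 0.15 rad), for 0.2 s.
At the end, for the whole second after the job is handed in: The fingers hold the lever still within 0.15 rad of straight up (cam_lever 1.07 to 1.37), the stage is up, and the sensor stands upright on it, untouched, within 8 mm of the ring's centre; the filter frame is within 12 mm of where it lay (value of joint cam_lever between 1.07 and 1.37 rad and velocity of joint cam_lever between -0.1 and 0.1 rad/s and contact force between the fingers and cam_lever above 0.5 N and horizontal distance between sensor_centre and stage_mark below 0.008 m and z of sensor_centre in the frame of stage_mark between 0.01 and 0.016 m and height (world z) of stage_mark above 0.0665 m and angle between sensor_centre's own z axis and vertical below 0.1 rad and contact force between each of the arm, the fingers and power_sensor below 0.1 N and distance of filter_frame from where it was at the start of the episode below 0.012 m); the arm keeps its last pose, push and grip.
It fails at once if the sensor is lifted more than 6 mm off the deck or stage (z of sensor_centre in the frame of stage_mark above 0.019 m).
It fails at once if the sensor is tipped (angle between sensor_centre's own z axis and vertical above 0.3 rad).
It fails at once if the filter frame is moved from its mark (distance of filter_frame from where it was at the start of the episode above 0.012 m).
It also fails if it takes over 48 s, if anything falls off the work surface, if the arm or the gripper's body presses on something with over 40 N, if the wrist force passes 120 N, or if a joint passes its speed limit or range.

## Robot

A 6-joint arm with a two-finger parallel gripper is mounted at the origin on a cart in front of the work surface, level with it; the furniture and walls round the work are solid. World frame = base frame: x ahead of the robot, y to its left, z up, the work surface at z = 0. Lengths are in mm, angles in rad, forces in N, time in s.
With the tool pointing down it reaches from about 275 to 1000 mm from the base axis. Payload 8.4 kg.
Tool frame: the origin (TCP) lies at the centre of the arm's flange, where the gripper is bolted on; the fingertips stand r.tip_extent ahead of it and the grasp point (between the pads) lies 155 mm ahead of it (r.tip_extent is the distance from the TCP to the fingertips, in mm); z points along the fingers, y is the direction in which the jaws open and shut (so a half turn about z gives the same grasp; the last joint's range is limited). The gripper opens to 85 mm and grips with 20 to 120 N. Pads are 22 mm wide; open, the fingers measure 114 mm over their backs; the gripper's body (76 mm by 85 mm) begins 54 mm behind the grasp point. The pads swing forward as they close: fully open they stand 13 mm farther back than shut.
Start: joints at [-1.198, 0.353, 1.633, -0, 1.155, -0.002], TCP at [228.803, -581.617, 404.681] pointing down, gripper open.
Joint ranges: [-2.63, 2.63], [-0.92, 2.1], [0.06, 2.66], [-1.3, 4.44], [0, 2.69], [-3.02, 3.02]. Speed limits (rad/s): [2.22, 2.22, 2.79, 3.14, 3.14, 3.14].

## Interface

Orientations are given as [roll, pitch, yaw] about the fixed x, y, z axes, in that order (R = Rz(yaw) Ry(pitch) Rx(roll)).
In Python, from rig import sense, grab_frame, job, r gives the robot as it stands. The module is installed in compiled form; this text tells all that it offers.
- The arm moves only by the shell command python3 -m creep 'ROWS' [FORCE]. ROWS is JSON, a list of rows, each a list of 7 numbers: the turn, a rotation vector about the tool's x, y, z in rad, then the shift along the tool's x, y, z in mm, then the closure, from 0 (fully open) to 1 (shut). In form: [[wx, wy, wz, dx, dy, dz, fingers], ...]. A call has 1 to 10 rows; each row shifts and turns the pose as measured when the row begins, along the tool's axes as they then stand; what a row does not reach is not made up. A row lasts 1/12 s, in which the tool goes at most 41.7 mm and 7.16 degrees, less where a joint would pass 70% of its speed; a pose out of reach is approached as far as the arm can. A call with a gripper value outside its range is refused whole. The fingers move at their own pace and stop on an object; FORCE is the grip in N (left out, the last holds). Time passes only in rows, so rows that do not move let the fingers close. It gives the time, the measured TCP pose, the force and the opening at its end, in the units of the state.
- sense(): the state, without advancing time (a new reading comes with each control period).
- grab_frame(name): name is "scene" or "top" or "wrist"; returns a dict with "color" (400x640x3 uint8, red, green, blue), "mtx" (3x3 intrinsics, pixels), "distortion" ([k1, k2, p1, p2, k3] as OpenCV has them; the pictures are not rectified), "T" (4x4, takes a point from camera to world coordinates). Camera axes: x right, y down, z forward; pixel columns grow to the right and rows downward; lengths in mm; the calibration is good to about 2 mm. A picture is of the moment at which its call begins. There is no depth.
- job.sign_off(): hands the job in, once; it reports no verdict.
The state is a dict: "clock": time; "qpos": joint angles; "qvel": joint speeds; "joint_efforts": joint torques, N m; "eef_pos": TCP position; "tcp_rot": TCP orientation; "contact_force": force on the tool from outside, world axes, zero at the start; "wrist_torque": the same for the moment, N m; "opening": opening from 0.0 (shut) to 1.0 (fully open).
Only numpy, scipy, OpenCV 4.12 (cv2) and the standard library are available. Lean on these libraries where they do the work, as an engineer would, in place of code of your own. Each camera call takes 0.05 s, during which the arm holds its last target.

## Working session

There is one attempt and no reset: what is moved stays moved. The work goes in short steps, Python scripts to look and compute and a shell command to move; the robot and the scene stay as the last step left them, time stands still between calls to the robot, and variables do not carry over. Pictures are saved under pics/ and viewed, and the job is handed in when it is done.

```bash
mkdir -p pics; ls; cat > look.py <<'E'
import cv2, numpy as np
from rig import sense, grab_frame, job, r
def snap(name,fn):
    f=grab_frame(name)
    cv2.imwrite('pics/'+fn,cv2.cvtColor(f['color'],cv2.COLOR_RGB2BGR))
    np.savez('pics/'+fn+'.npz',**{k:np.array(f[k]) for k in ('color','mtx','distortion','T')})
    return f
def load(fn): return dict(np.load('pics/'+fn+'.npz'))
def ray(f,uv):
    p=cv2.undistortPoints(np.array([[uv]],float),f['mtx'],np.array(f['distortion'],float))[0,0]
    T=np.array(f['T']); d=T[:3,:3]@np.array([p[0],p[1],1.]); return T[:3,3],d/np.linalg.norm(d)
def onplane(f,uv,z):
    o,d=ray(f,uv); return o+d*(z-o[2])/d[2]
def proj(f,P):
    T=np.linalg.inv(np.array(f['T'])); 
    rv=cv2.Rodrigues(T[:3,:3])[0]
    return cv2.projectPoints(np.array(P,float).reshape(-1,1,3),rv,T[:3,3],f['mtx'],np.array(f['distortion'],float))[0][:,0]
def tri(f,a,g,b):
    o1,d1=ray(f,a);o2,d2=ray(g,b)
    A=np.stack([d1,-d2],1);t=np.linalg.lstsq(A,o2-o1,rcond=None)[0]
    p,q=o1+t[0]*d1,o2+t[1]*d2; return (p+q)/2,np.linalg.norm(p-q)
E
python3 - <<'E'
from look import *
print(sense(), r.tip_extent)
for n in ('scene','top','wrist'):
    f=snap(n,n+'0.png'); print(n,f['T'][:3,3],f['mtx'][0,0])
E
```

```text
pics
{'clock': 0.0, 'qpos': array([-1.19841759e+00,  3.53669060e-01,  1.63410892e+00, -3.70991916e-05,
        1.15519681e+00, -2.37721252e-03]), 'qvel': array([-4.89887086e-04,  6.29621407e-04,  1.73647729e-04, -6.44107965e-04,
       -4.99037539e-05, -1.58450670e-03]), 'joint_efforts': array([-4.66034253e-04, -6.05245256e+01, -3.42071700e+01,  2.68097519e-04,
        9.32007737e-03, -6.15870661e-06]), 'eef_pos': array([ 228.70562167, -581.41346192,  403.95923936]), 'tcp_rot': array([-3.14021043e+00,  3.06346234e-05,  3.74770969e-01]), 'contact_force': array([-0.55418817,  0.96686886,  0.53629739]), 'wrist_torque': array([ 0.03197822,  0.02430415, -0.03609083]), 'opening': 0.9983610601544127} 173.4
scene [144.47316271 572.15888075 518.33555781] 417.3368002544151
top [384.45374234 -51.76999763 890.26028577] 372.0000785060458
wrist [ 305.43846965 -552.10944945  374.3078338 ] 304.0607602460649
```

View pics/scene0.png

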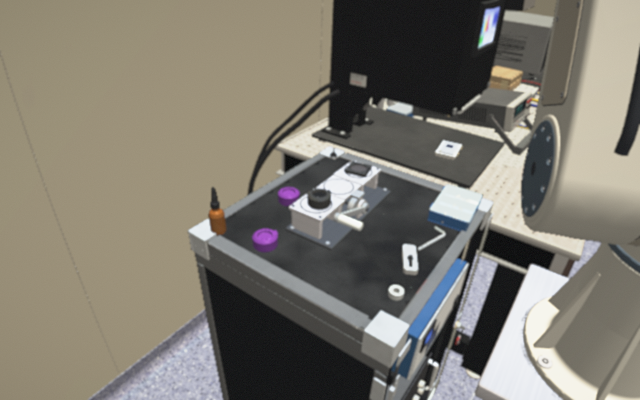

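View pics/top0.png

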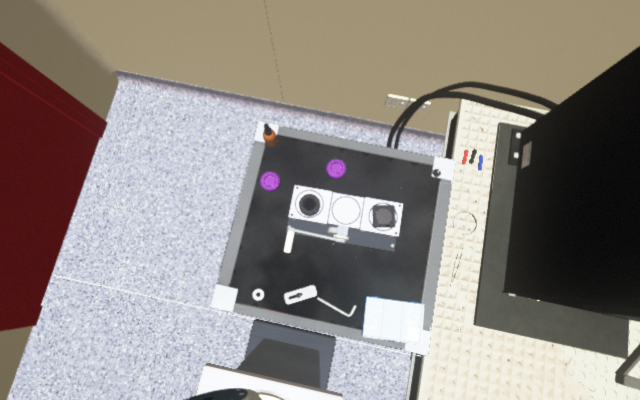

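View pics/wrist0.png

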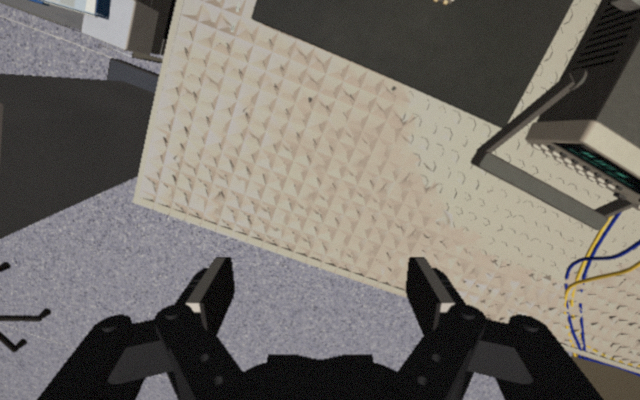

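Scene and top views agree. The black puck is on the deck's left mark (top 309,204) and the square black frame is on the right mark (384,216). Two purple look-alikes are off the fixture (270,181 and 336,168). The white lever grip is at about (289,240). I'll confirm with an enlarged crop.

```bash
python3 - <<'E'
from look import *
f=load('top0.png'); c=f['color'][150:270,250:420]; cv2.imwrite('pics/topcrop.png',cv2.cvtColor(cv2.resize(c,None,fx=4.7,fy=4.7,interpolation=cv2.INTER_CUBIC),cv2.COLOR_RGB2BGR))
f=load('scene0.png'); c=f['color'][140:260,240:400]; cv2.imwrite('pics/scenecrop.png',cv2.cvtColor(cv2.resize(c,None,fx=4.7,fy=4.7,interpolation=cv2.INTER_CUBIC),cv2.COLOR_RGB2BGR))
E
```

```text
(no output)
```

View pics/topcrop.png

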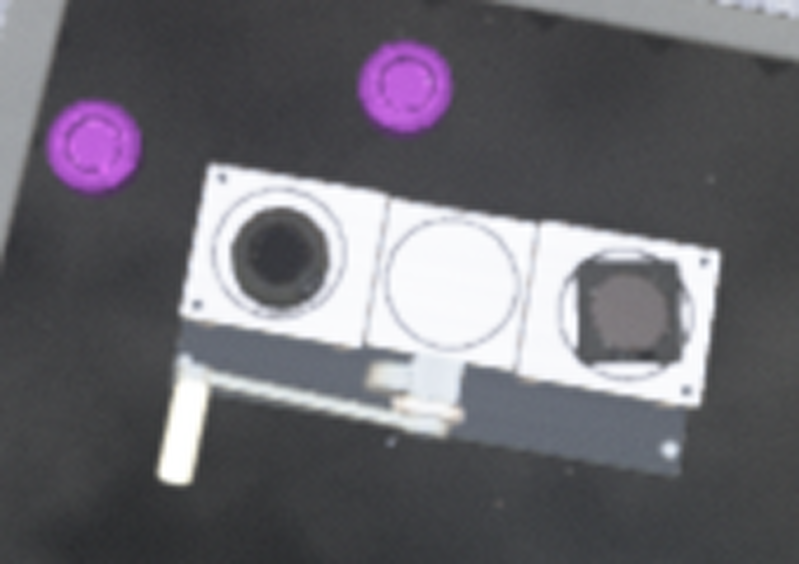

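View pics/scenecrop.png

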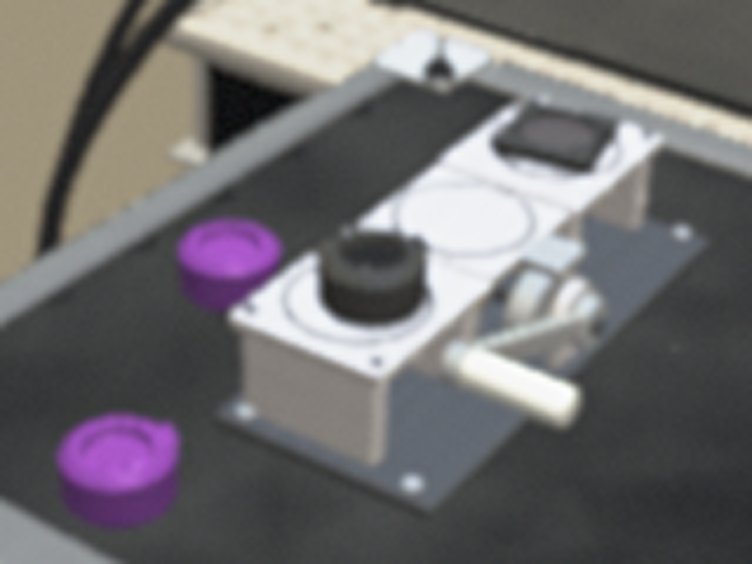

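The crops confirm it: the sensor is on the left (+y) ring, the middle ring is empty, the frame is on the right ring, and the lever is at rest pointing +y. Next I measure positions.

```bash
python3 - <<'E'
from look import *
f=load('top0.png'); col=f['color'].astype(int)
hsv=cv2.cvtColor(f['color'],cv2.COLOR_RGB2HSV)
S=8
x0,y0,x1,y1=250,150,420,270
big=cv2.resize(f['color'][y0:y1,x0:x1],None,fx=S,fy=S,interpolation=cv2.INTER_CUBIC)
def full(p): return ((p[0]+.5)/S-.5+x0,(p[1]+.5)/S-.5+y0)
g=cv2.cvtColor(big,cv2.COLOR_RGB2GRAY); h=cv2.cvtColor(big,cv2.COLOR_RGB2HSV)
m=((g>140)&(h[...,1]<60)).astype(np.uint8)
# deck edges known: use crop4.7 coordinates to init corners
init=[np.array(p)/4.7*S for p in [(212,163),(720,250),(697,405),(181,318)]]
# edge fit: sample along each side, find gradient threshold crossing 
cs=[]
lines=[]
for i in range(4):
    a,b=init[i],init[(i+1)%4]; d=(b-a)/np.linalg.norm(b-a); n=np.array([-d[1],d[0]]) # inward?
    pts=[]
    for t in np.linspace(.08,.92,60):
        p=a+t*(b-a); prof=[]
        ks=np.arange(-30,31)
        for k in ks:
            q=p+n*k; xx,yy=int(round(q[0])),int(round(q[1]))
            prof.append(int(g[min(max(yy,0),g.shape[0]-1),min(max(xx,0),g.shape[1]-1)]))
        gr=np.gradient(cv2.GaussianBlur(np.array(prof,np.float32)[None],(9,1),0)[0]); k=np.argmax(np.abs(gr)); 
        if abs(gr[k])>4: pts.append(onplane(f,full(p+n*ks[k]),59)[:2])
    pts=np.array(pts,np.float32)
    l=cv2.fitLine(pts,cv2.DIST_HUBER,0,.5,.01).ravel(); lines.append(l); print(i,len(pts),np.degrees(np.arctan2(l[1],l[0])))
def inter(l,m):
    A=np.array([[l[0],-m[0]],[l[1],-m[1]]]);t=np.linalg.solve(A,[m[2]-l[2],m[3]-l[3]]);return np.array([l[2]+t[0]*l[0],l[3]+t[0]*l[1]])
C=[inter(lines[i-1],lines[i]) for i in range(4)]
print('corners',np.round(C,1)); print('sides',[round(float(np.linalg.norm(C[i]-C[(i+1)%4])),1) for i in range(4)],'centre',np.mean(C,0))
yv=(C[0]-C[1])+(C[3]-C[2]); print('yaw',np.arctan2(-yv[0],yv[1]))
# sensor dark
for nm,(cx,cy),z in (('sensor',(280,257),85),('frame',(630,312),68)):
    mm=(g<110).astype(np.uint8); mm=cv2.morphologyEx(mm,cv2.MORPH_OPEN,np.ones((25,25)))
    n,lab=cv2.connectedComponents(mm); 
    L=lab[int(cy/4.7*S),int(cx/4.7*S)]; 
    if L==0: L=lab[int(cy/4.7*S),int((cx-42)/4.7*S)]
    cn=max(cv2.findContours((lab==L).astype(np.uint8),0,1)[0],key=cv2.contourArea)
    (c,sz,an)=cv2.minAreaRect(cn); print(nm,full(c),np.array(sz)/S,onplane(f,full(c),z),onplane(f,full(c),59))
    e=cv2.fitEllipse(cv2.convexHull(cn)); print(full(e[0]),np.array(e[1])/S)
E
```

```text
0 60 -88.01852
1 60 1.7131704
2 56 -88.12273
3 60 1.6971192
corners [[ 584.6   43.2]
 [ 593.3 -209.7]
 [ 515.7 -212. ]
 [ 507.4   41. ]]
sides [253.1, 77.7, 253.1, 77.2] centre [550.24585 -84.36788]
yaw 0.03367378
sensor (309.1875, 204.5) [20.125 19.   ] [540.18808257  -2.59605444  85.        ] [545.21638574  -1.00834107  59.        ]
(309.156307220459, 204.52326583862305) [19.65813828 20.72007561]
frame (343.3129577636719, 225.2736358642578) [113.73971558  69.4959259 ] [513.11481619 -85.97883758  68.        ] [514.52306816 -86.35326836  59.        ]
(339.4363327026367, 221.96906280517578) [101.54586792 128.79048157]
```

```bash
python3 - <<'E'
from look import *
c0=np.array([550.25,-84.37]); yaw=.0337
R=np.array([[np.cos(yaw),-np.sin(yaw)],[np.sin(yaw),np.cos(yaw)]])
fx=lambda P:R.T@(np.array(P[:2])-c0)
t=load('top0.png'); s=load('scene0.png')
T=lambda p:(250+(p[0]+.5)/4.7-.5,150+(p[1]+.5)/4.7-.5)
Sc=lambda p:(240+(p[0]+.5)/4.7-.5,140+(p[1]+.5)/4.7-.5)
for n,a,b in (('free',(174,483),(568,405)),('root',(190,378),(462,358))):
    P,e=tri(t,T(a),s,Sc(b)); print(n,P,e,'fix',fx(P),P[2],'top@69',fx(onplane(t,T(a),69)))
for n,a in (('bar root',(185,368)),('bar hub',(440,430))): print(n,fx(onplane(t,T(a),69 if n=='bar root' else 30)))
print('ring', fx(onplane(t,T((452,283)),59)),'left ring',fx(onplane(t,T((280,253)),59)))
for a in ((232,257),(329,257),(280,207),(280,310)): print('puck edge', fx(onplane(t,T(a),85)), fx(onplane(t,T(a),59)))
print('scene ring',fx(onplane(s,Sc((463,218)),59)),'puck top',fx(onplane(s,Sc((373,250)),85)))
print('frame', fx(onplane(t,T((630,312)),68)))
E
```

```text
free [429.90508868  24.83414621  68.85477549] 3.476722413691676 fix [-116.59709736  113.19699695] 68.85477548974882 top@69 [-118.21768351  112.51691883]
root [478.40129965  27.85422969  71.9176111 ] 1.7947418010646266 fix [-68.02666456 114.58135267] 71.91761110438256 top@69 [-68.51243581 114.48102416]
bar root [-64.25300219 117.70772812]
bar hub [-67.74009732  -7.84895417]
ring [ 0.18192829 -0.61022725] left ring [ 0.21092761 83.94104234]
puck edge [-10.77449113 104.37091296] [ -5.80770001 106.50846001]
puck edge [-2.80641558 59.49624584] [ 2.41764634 60.18489324]
puck edge [16.8931513 86.4738986] [22.75326687 88.03359228]
puck edge [-31.67752199  77.65559023] [-27.3856416   78.93056104]
scene ring [0.14500077 3.91784289] puck top [-4.90436951 86.19953852]
frame [ -0.65092575 -85.98642602]
```

```bash
python3 - <<'E'
from look import *
t=load('top0.png'); s=load('scene0.png')
for z in (0,200,400,600): print(z,onplane(t,(505,292),z),onplane(t,(546,100),z))
for b in ((440,108),(433,110),(335,90),(500,64)): print(b,tri(t,(505,292),s,b),tri(t,(546,100),s,b))
c=s['color'][0:200,300:640]; cv2.imwrite('pics/sc2.png',cv2.cvtColor(cv2.resize(c,None,fx=2.3,fy=2.3),cv2.COLOR_RGB2BGR))
c=t['color'][60:400,340:640]; cv2.imwrite('pics/tc2.png',cv2.cvtColor(cv2.resize(c,None,fx=1.75,fy=1.75),cv2.COLOR_RGB2BGR))
E
```

```text
0 [ 448.47229754 -486.61460698    0.        ] [ 952.92091099 -537.44684409    0.        ]
200 [ 434.09031145 -388.92528706  200.        ] [ 825.21282882 -428.33788928  200.        ]
400 [ 419.70832537 -291.23596714  400.        ] [ 697.50474665 -319.22893447  400.        ]
600 [ 405.32633929 -193.54664721  600.        ] [ 569.79666447 -210.11997965  600.        ]
(440, 108) (array([ 450.47303767, -398.34523124,  168.33630927]), np.float64(30.49629806890751)) (array([ 604.89219346, -376.87625123,  246.21230631]), np.float64(323.89292090822363))
(433, 110) (array([ 458.40653352, -397.95033355,  161.36761278]), np.float64(47.00080982030127)) (array([ 622.81440096, -390.26151767,  227.83469915]), np.float64(313.95897734146513))
(335, 90) (array([ 532.53542632, -264.57297473,  257.42562809]), np.float64(272.25706880665035)) (array([ 857.14524229, -481.75120318,  113.21292931]), np.float64(45.08918104908632))
(500, 64) (array([ 383.94650256, -348.2586133 ,  304.00467789]), np.float64(87.63880733298764)) (array([ 478.30781403, -273.6390823 ,  413.29768023]), np.float64(356.06293131533516))
```

View pics/sc2.png

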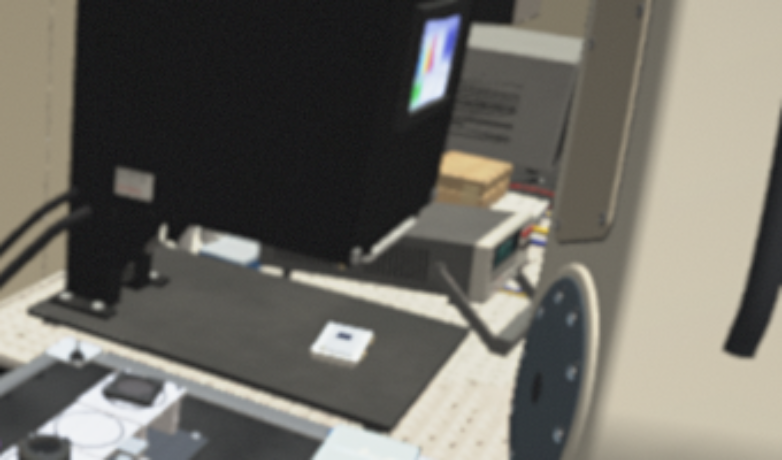

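View pics/tc2.png

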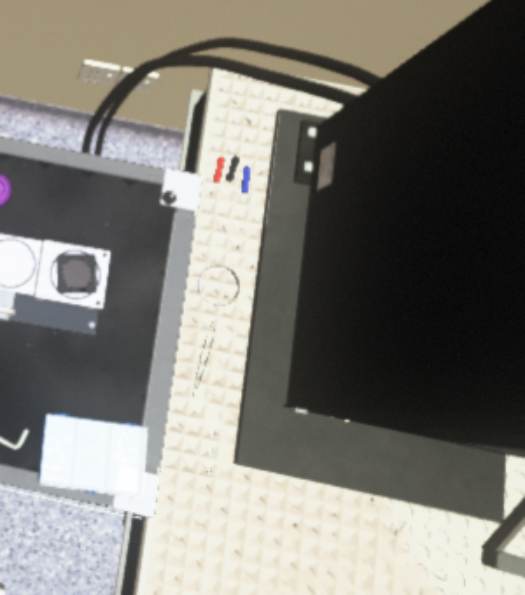

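```bash
python3 -m creep '[[0,0,0,0,-40,0,0.2],[0,0,0,0,-40,0,0.2],[0,0,0,0,-40,0,0.2],[0,0,0,0,-40,0,0.2],[0,0,-0.085,38,-6,0,0.2],[0,0,-0.085,38,-6,0,0.2],[0,0,-0.085,38,-5,0,0.2],[0,0,-0.085,38,-3,0,0.2],[0,0,-0.085,38,-2,0,0.2],[0,0,-0.085,38,-2,0,0.2]]'
```

```text
clock: 0.98
eef_pos: [342.7, -278.0, 400.2]
tcp_rot: [-3.138, 0.0, 0.891]
contact_force: [0.3, -0.2, 0.4]
opening: 0.802
```

```bash
python3 -m creep '[[0,0,-0.079,37.8,-2,8,0.2],[0,0,-0.079,37.9,1,8,0.2],[0,0,-0.079,37.7,4,8,0.2],[0,0,-0.079,37.3,6.9,8,0.2],[0,0,-0.079,36.6,9.9,8,0.2],[0,0,-0.079,35.7,12.7,8,0.2],[0,0,-0.079,34.6,15.5,8,0.2],[0,0,-0.079,33.2,18.2,8,0.2],[0,0,-0.079,31.7,20.8,8,0.2],[0,0,0,0,0,0,0.2]]'
python3 - <<'E'
from look import *
print(sense()['eef_pos'],sense()['tcp_rot'],sense()['qpos'])
snap('wrist','w1.png')
E
```

```text
clock: 1.82
eef_pos: [548.7, 22.3, 326.2]
tcp_rot: [3.137, 0.0, 1.648]
contact_force: [-0.2, -0.1, 0.9]
opening: 0.798
[548.71425339  22.34943781 326.20774704] [3.13723307e+00 1.73277520e-04 1.64813357e+00] [ 3.79771460e-02  3.25824527e-01  1.87010700e+00 -1.97073218e-06
  9.41298102e-01 -3.93593155e-02]
```

View pics/w1.png

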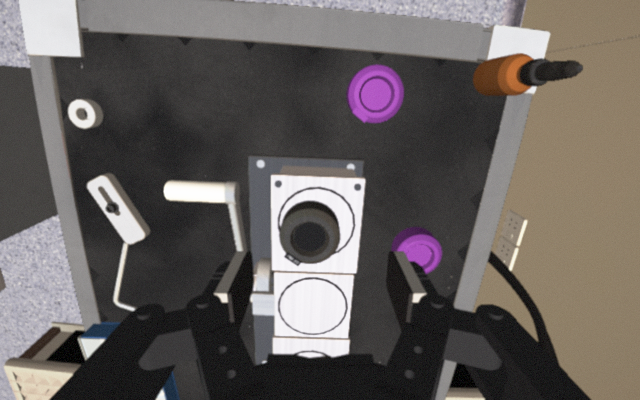

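The wrist view shows the sensor at (310,232), inside the left ring (about 317,222), with a small tab at (293,259). The stage ring is at (313,305), the white grip at (165–238,191) and the lever bar at (238,215). I'll refine positions from this view.

```bash
python3 - <<'E'
from look import *
c0=np.array([550.25,-84.37]); yaw=.0337
R=np.array([[np.cos(yaw),-np.sin(yaw)],[np.sin(yaw),np.cos(yaw)]])
fx=lambda P:np.round(R.T@(np.array(P[:2])-c0),1)
f=load('w1.png')
c=f['color'][140:360,150:450]; cv2.imwrite('pics/w1c.png',cv2.cvtColor(cv2.resize(c,None,fx=2.6,fy=2.6,interpolation=cv2.INTER_CUBIC),cv2.COLOR_RGB2BGR))
print('deck corners',fx(onplane(f,(271,177),59)),fx(onplane(f,(366,178),59)))
print('ring mid',fx(onplane(f,(313,305),59)),'left ring',fx(onplane(f,(316,222),59)))
print('puck top',fx(onplane(f,(311,235),85)))
print('grip', fx(onplane(f,(165,191),69)),fx(onplane(f,(238,193),69)))
E
```

```text
deck corners [-36.9 124.9] [ 39.6 127.3]
ring mid [1.3 2.6] left ring [ 0.8 87.3]
puck top [-2.8 87.3]
grip [-119.5  112.8] [-61.5 113.6]
```

View pics/w1c.png

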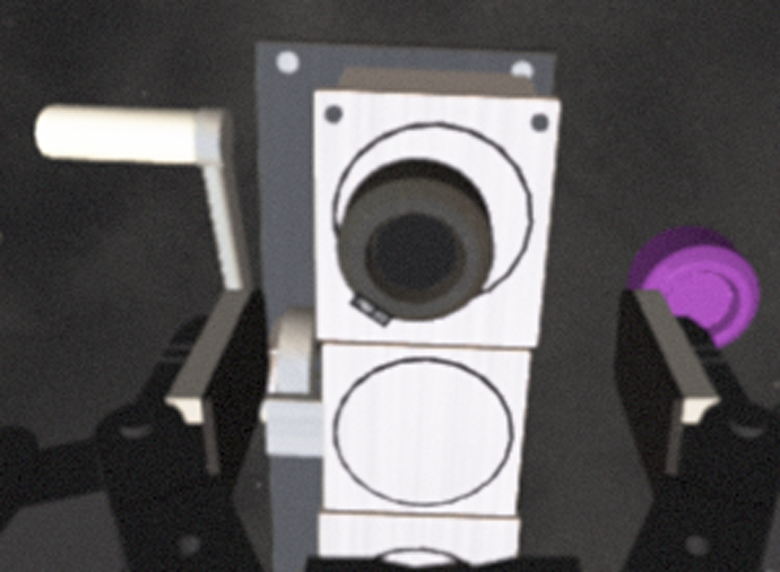

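```bash
python3 -m creep '[[0,0,0.022,-11,-3.5,0,0.2],[0,0,0.022,-11,-3.5,0,0.2],[0,0,0,0,0,15,0.2],[0,0,0,0,0,15,0.2],[0,0,0,0,0,15,0.2],[0,0,0,0,0,10,0.2],[0,0,0,0,0,0,0.2]]' 20
cat >> look.py <<'E'
c0=np.array([550.25,-84.37]); FY=.0337
RF=np.array([[np.cos(FY),-np.sin(FY)],[np.sin(FY),np.cos(FY)]])
def fx(P): return np.round(RF.T@(np.array(P[:2])-c0),1)
def st():
    s=sense(); print('clk',round(float(s['clock']),2),'fix',fx(s['eef_pos']),'z',round(float(s['eef_pos'][2]),1),'rot',np.round(s['tcp_rot'],3),'F',np.round(s['contact_force'],1),'op',round(float(s['opening']),3))
E
python3 - <<'E'
from look import *
st(); snap('wrist','w2.png'); snap('scene','s2.png'); snap('top','t2.png')
f=load('s2.png'); c=f['color'][60:260,220:420]; cv2.imwrite('pics/s2c.png',cv2.cvtColor(cv2.resize(c,None,fx=3,fy=3,interpolation=cv2.INTER_CUBIC),cv2.COLOR_RGB2BGR))
E
```

```text
clock: 2.45
eef_pos: [536.7, -13.6, 271.5]
tcp_rot: [3.139, 0.003, 1.58]
contact_force: [-0.9, 0.4, -0.2]
opening: 0.8
clk 2.45 fix [-11.1  71.2] z 271.5 rot [3.139e+00 3.000e-03 1.580e+00] F [-0.9  0.4 -0.2] op 0.8
```

View pics/w2.png

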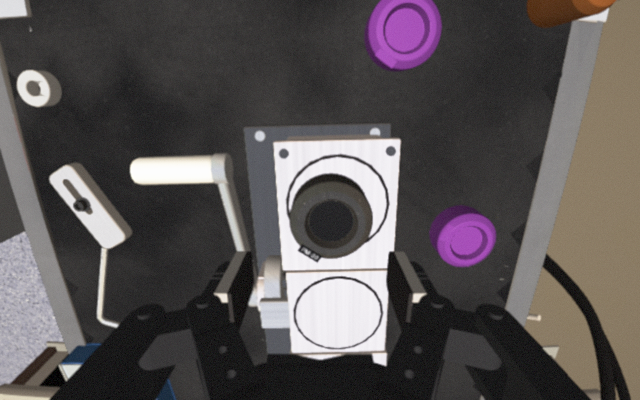

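View pics/s2c.png

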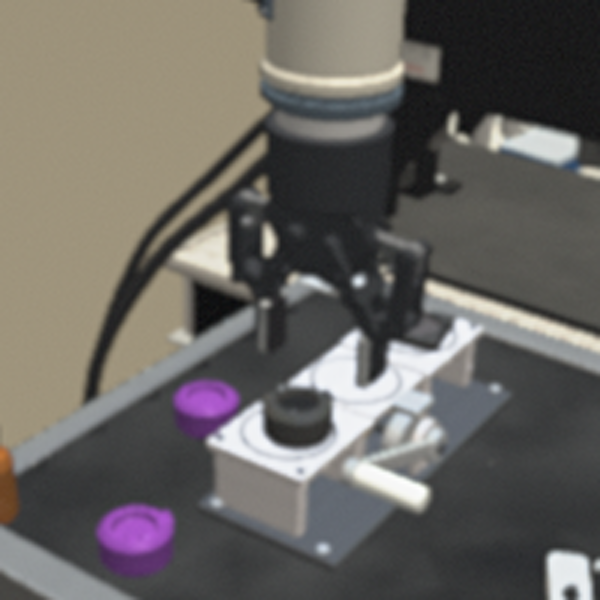

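```bash
python3 -m creep '[[0,0,-0.0245,12.8,7,0,0.2],[0,0,0,0,0,0,0.2],[0,0,0,0,0,0,0.2]]' 20
python3 - <<'E'
from look import *
f=load('w2.png')
for n,p,z in (('ring mid',(338.5,312.5),59),('left ring',(338.5,202),59),('puck top',(332,219),85),('puck L',(289,217),80),('puck R',(373,217),80)): print(n,fx(onplane(f,p,z)))
st(); g=snap('wrist','w3.png')
c=g['color'][120:400,180:480]; cv2.imwrite('pics/w3c.png',cv2.cvtColor(cv2.resize(c,None,fx=2.1,fy=2.1,interpolation=cv2.INTER_CUBIC),cv2.COLOR_RGB2BGR))
E
```

```text
clock: 2.85
eef_pos: [546.3, 0.6, 276.0]
tcp_rot: [3.132, 0.003, 1.607]
contact_force: [-0.2, 0.0, 0.4]
opening: 0.801
ring mid [1.5 2.1]
left ring [ 1.9 87.8]
puck top [-3.3 87.1]
puck L [-27.8  86.9]
puck R [20.4 85.6]
clk 2.85 fix [-1.1 85. ] z 276.0 rot [3.132e+00 3.000e-03 1.607e+00] F [-0.2  0.   0.4] op 0.801
```

View pics/w3c.png

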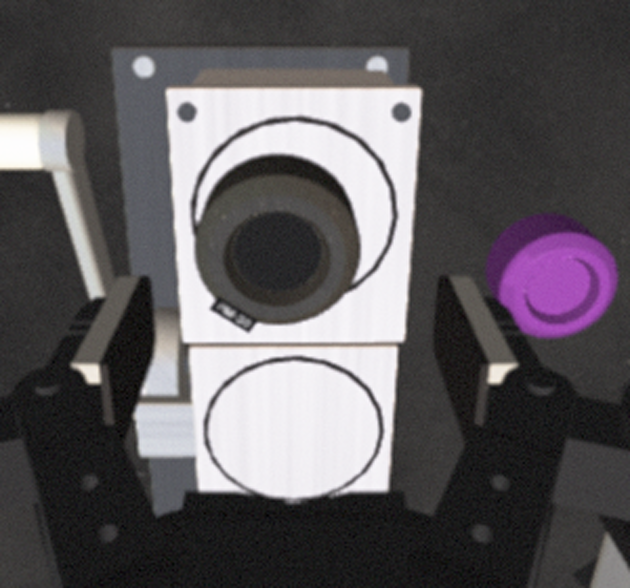

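```bash
python3 -m creep '[[0,0,0,0,-4,10,0.2],[0,0,0,0,0,10,0.2],[0,0,0,0,0,8,0.2],[0,0,0,0,0,6,0.2],[0,0,0,0,0,0,0.2],[0,0,0,0,0,0,0.2]]' 20
python3 - <<'E'
from look import *
st(); g=snap('wrist','w4.png'); g=snap('scene','s4.png')
c=g['color'][120:260,240:400]; cv2.imwrite('pics/s4c.png',cv2.cvtColor(cv2.resize(c,None,fx=4,fy=4,interpolation=cv2.INTER_CUBIC),cv2.COLOR_RGB2BGR))
E
```

```text
clock: 3.4
eef_pos: [542.0, 1.0, 238.1]
tcp_rot: [3.132, 0.003, 1.608]
contact_force: [0.4, -0.2, 0.1]
opening: 0.802
clk 3.4 fix [-5.3 85.6] z 238.1 rot [3.132e+00 3.000e-03 1.608e+00] F [ 0.4 -0.2  0.1] op 0.802
```

View pics/w4.png

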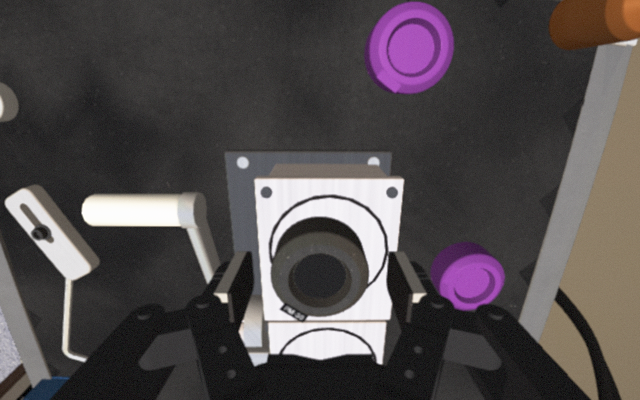

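View pics/s4c.png

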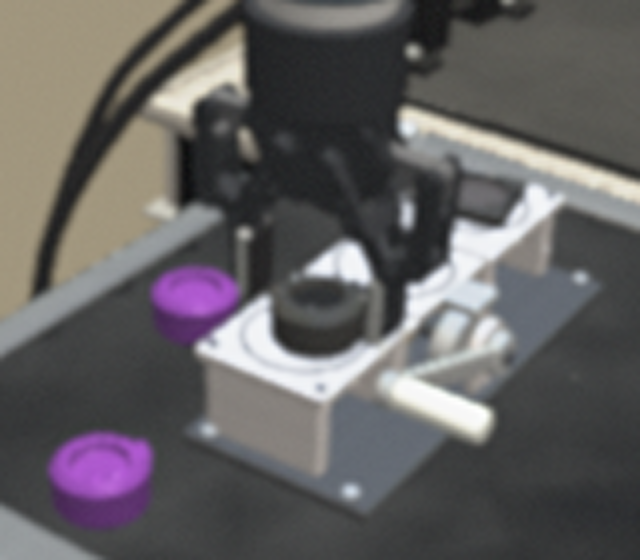

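```bash
python3 - <<'E'
from look import *
from scipy.spatial.transform import Rotation as Ro
s=sense(); Rt=Ro.from_euler('xyz',s['tcp_rot']).as_matrix(); p=s['eef_pos']
f=load('w4.png')
for d in (153,160): print(d,p+Rt@[0,0,d],proj(f,p+Rt@[0,0,d]),proj(f,p+Rt@[0,-34,d]),proj(f,p+Rt@[0,34,d]))
print('puck top', fx(onplane(f,(320,272),85)), 'left ring',fx(onplane(f,(328,247),59)))
E
```

```text
153 [5.43659126e+02 4.93881432e-01 8.55746486e+01] [[319.91309199 279.46534465]] [[247.71741991 279.25782901]] [[392.1705902  279.27462922]]
160 [5.43728828e+02 4.72885499e-01 7.85750271e+01] [[319.92892992 271.37270345]] [[250.89158994 271.20462568]] [[389.02261535 271.21387748]]
puck top [-3.7 88.7] left ring [ 0.9 88.1]
```

```bash
python3 -m creep '[[0,0,0,3,0,1,0.2],[0,0,0,0,0,0,0.3],[0,0,0,0,0,0,0.4],[0,0,0,0,0,0,0.5],[0,0,0,0,0,0,0.5],[0,0,0,0,0,0,0.5],[0,0,0,0,0,0,0.5]]' 20
python3 - <<'E'
from look import *
st(); g=snap('wrist','w5.png'); g=snap('scene','s5.png')
c=g['color'][120:260,240:400]; cv2.imwrite('pics/s5c.png',cv2.cvtColor(cv2.resize(c,None,fx=4,fy=4,interpolation=cv2.INTER_CUBIC),cv2.COLOR_RGB2BGR))
E
```

```text
clock: 4.08
eef_pos: [542.5, 4.2, 238.8]
tcp_rot: [3.13, 0.003, 1.608]
contact_force: [0.1, -0.9, -1.5]
opening: 0.537
clk 4.08 fix [-4.7 88.8] z 238.8 rot [3.130e+00 3.000e-03 1.608e+00] F [ 0.1 -0.9 -1.5] op 0.537
```

View pics/w5.png

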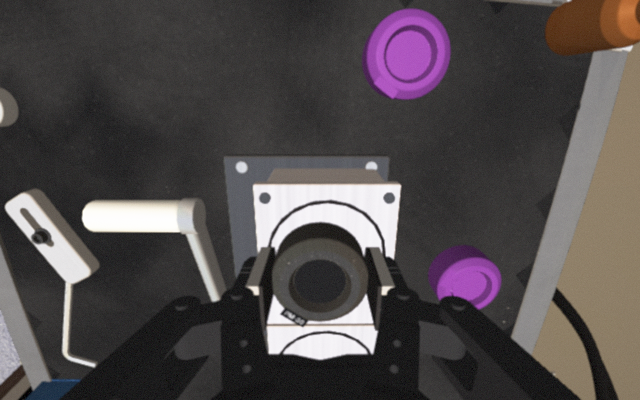

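View pics/s5c.png

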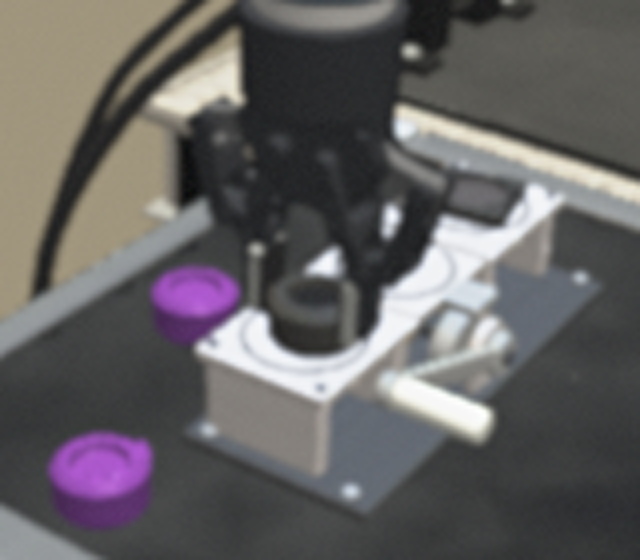

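```bash
python3 -m creep '[[0,0,0,0,0,0,0.6],[0,0,0,0,0,0,0.6],[0,0,0,-6,0,0,0.6],[0,0,0,-6,0,0,0.6],[0,0,0,-6,0,0,0.6],[0,0,0,0,0,0,0.6]]' 20
python3 - <<'E'
from look import *
from scipy.spatial.transform import Rotation as Ro
st(); f=snap('wrist','w6.png')
s=sense(); Rt=Ro.from_euler('xyz',s['tcp_rot']).as_matrix(); p=s['eef_pos']
print(proj(f,p+Rt@[0,0,p[2]-85]))
E
```

```text
clock: 4.68
eef_pos: [543.2, -15.4, 238.6]
tcp_rot: [3.13, 0.004, 1.609]
contact_force: [-0.1, 0.2, -1.4]
opening: 0.544
clk 4.68 fix [-4.8 69.1] z 238.6 rot [3.13  0.004 1.609] F [-0.1  0.2 -1.4] op 0.544
[[319.43949706 277.70962311]]
```

View pics/w6.png

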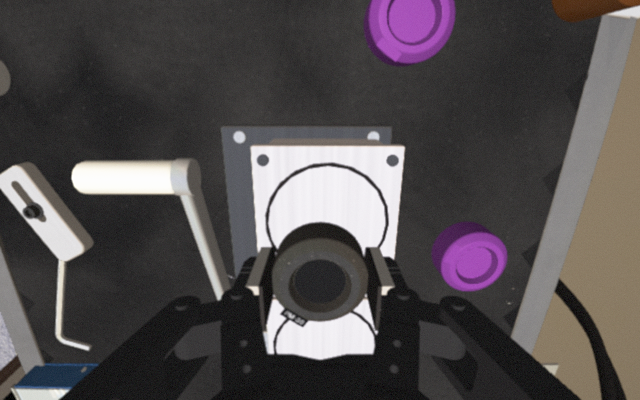

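```bash
python3 -m creep '[[0,0,0,-8,0.6,0,0.6],[0,0,0,-8,0.6,0,0.6],[0,0,0,-8,0.6,0,0.6],[0,0,0,-8,0.6,0,0.6],[0,0,0,-8,0.6,0,0.6],[0,0,0,-8,0.6,0,0.6],[0,0,0,-6,0.6,0,0.6],[0,0,0,0,0,0,0.6]]' 20
python3 - <<'E'
from look import *
from scipy.spatial.transform import Rotation as Ro
st(); f=snap('wrist','w7.png')
s=sense(); Rt=Ro.from_euler('xyz',s['tcp_rot']).as_matrix(); p=s['eef_pos']
print(proj(f,p+Rt@[0,0,p[2]-85]))
E
```

```text
clock: 5.4
eef_pos: [550.0, -75.7, 238.9]
tcp_rot: [3.13, 0.004, 1.607]
contact_force: [0.3, -0.3, -1.7]
opening: 0.542
clk 5.4 fix [0.1 8.6] z 238.9 rot [3.13  0.004 1.607] F [ 0.3 -0.3 -1.7] op 0.542
[[319.25975241 277.11091054]]
```

View pics/w7.png

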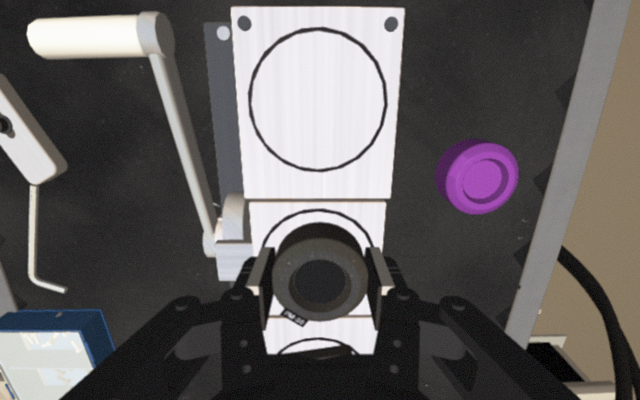

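```bash
python3 - <<'E'
from look import *
f=load('w7.png')
g=cv2.cvtColor(f['color'],cv2.COLOR_RGB2GRAY)
# left ring: dark annulus inside white deck: fill holes
m=(g[10:195,235:400]>130).astype(np.uint8)
cs,h=cv2.findContours(m,cv2.RETR_CCOMP,cv2.CHAIN_APPROX_NONE)
for c in cs:
    if 5000<cv2.contourArea(c)<25000:
        e=cv2.fitEllipse(c); u=(e[0][0]+235,e[0][1]+10); print(u,e[1],fx(onplane(f,u,59)))
print('deck seam pts', fx(onplane(f,(243,198),59)),fx(onplane(f,(391,199),59)),'far seam',fx(onplane(f,(320,317),59)))
print('puck', fx(onplane(f,(319.5,278),85)))
E
```

```text
(317.260009765625, 99.63067626953125) (131.74478149414062, 137.03883361816406) [ 1.  88.1]
(317.2632751464844, 99.06746673583984) (139.74095153808594, 145.56382751464844) [ 1.  88.3]
deck seam pts [-37.7  39.3] [39.5 38.6] far seam [  2.5 -36.8]
puck [1.9 8. ]
```

```bash
python3 -m creep '[[0,0,0,-5.5,-0.5,0,0.6],[0,0,0,0,0,0,0.6],[0,0,0,0,0,0,0.6],[0,0,0,0,0,0,0.4],[0,0,0,0,0,0,0.3],[0,0,0,0,0,0,0.2],[0,0,0,0,0,0,0.2],[0,0,0,0,0,0,0.2]]' 20
python3 -c "
from look import *
st()"
python3 -m creep '[[0,0,0,0,0,-10,0.2],[0,0,0,0,0,-20,0.2],[0,0,0,0,0,-25,0.2],[0,0,0,0,0,-30,0.2],[0,0,0,0,0,-30,0.2],[0,0,0,-30,0,0,0.2],[0,0,0,-30,0,0,0.2],[0,0,0,0,0,0,0.2],[0,0,0,0,0,0,0.2]]' 20
python3 - <<'E'
from look import *
st(); f=snap('wrist','w8.png'); snap('top','t8.png'); g=snap('scene','s8.png')
c=g['color'][140:260,240:400]; cv2.imwrite('pics/s8c.png',cv2.cvtColor(cv2.resize(c,None,fx=4.7,fy=4.7,interpolation=cv2.INTER_CUBIC),cv2.COLOR_RGB2BGR))
E
```

```text
clock: 6.12
eef_pos: [549.7, -80.2, 239.2]
tcp_rot: [3.13, 0.003, 1.608]
contact_force: [0.0, 0.6, -0.1]
opening: 0.8
clk 6.12 fix [-0.4  4.2] z 239.2 rot [3.130e+00 3.000e-03 1.608e+00] F [ 0.   0.6 -0.1] op 0.8
clock: 6.87
eef_pos: [550.5, -140.4, 366.5]
tcp_rot: [3.127, 0.005, 1.611]
contact_force: [-0.1, 0.3, -0.3]
opening: 0.799
clk 6.87 fix [ -1.7 -56. ] z 366.5 rot [3.127 0.005 1.611] F [-0.1  0.3 -0.3] op 0.799
```

View pics/w8.png

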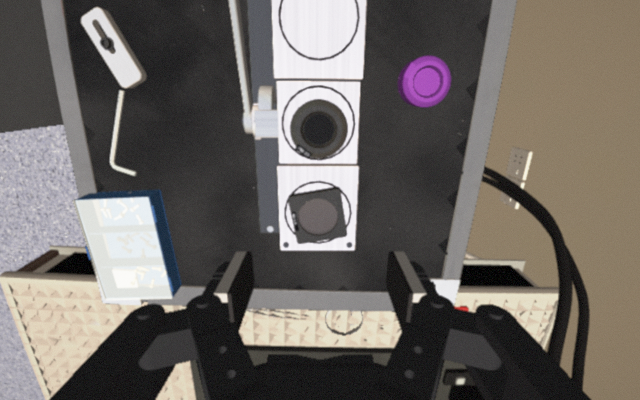

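View pics/s8c.png

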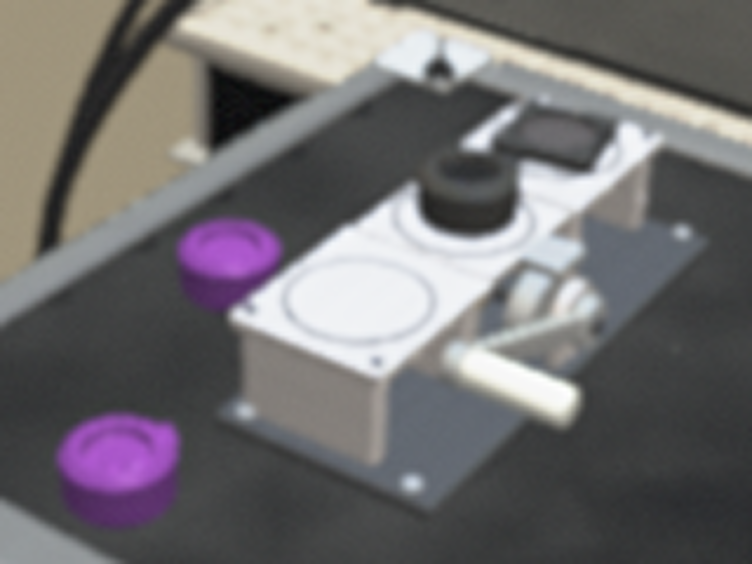

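```bash
python3 - <<'E'
from look import *
f=load('w8.png')
c=f['color'][70:180,260:380]; cv2.imwrite('pics/w8c.png',cv2.cvtColor(cv2.resize(c,None,fx=5,fy=5,interpolation=cv2.INTER_CUBIC),cv2.COLOR_RGB2BGR))
t=load('t8.png'); c=t['color'][150:270,250:420]; cv2.imwrite('pics/t8c.png',cv2.cvtColor(cv2.resize(c,None,fx=4.7,fy=4.7,interpolation=cv2.INTER_CUBIC),cv2.COLOR_RGB2BGR))
E
```

```text
(no output)
```

View pics/w8c.png

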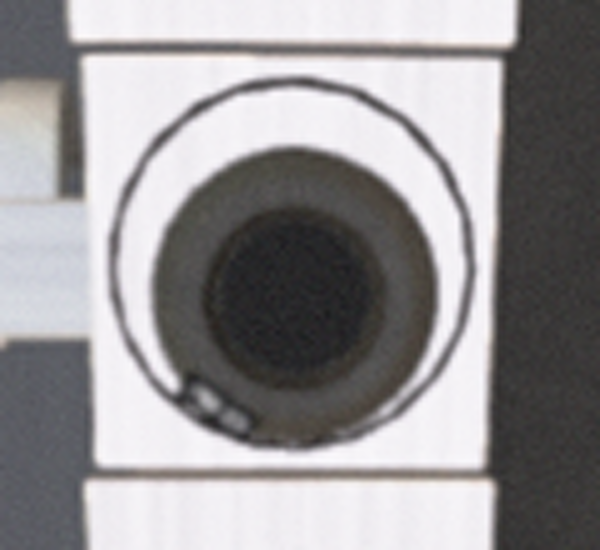

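View pics/t8c.png

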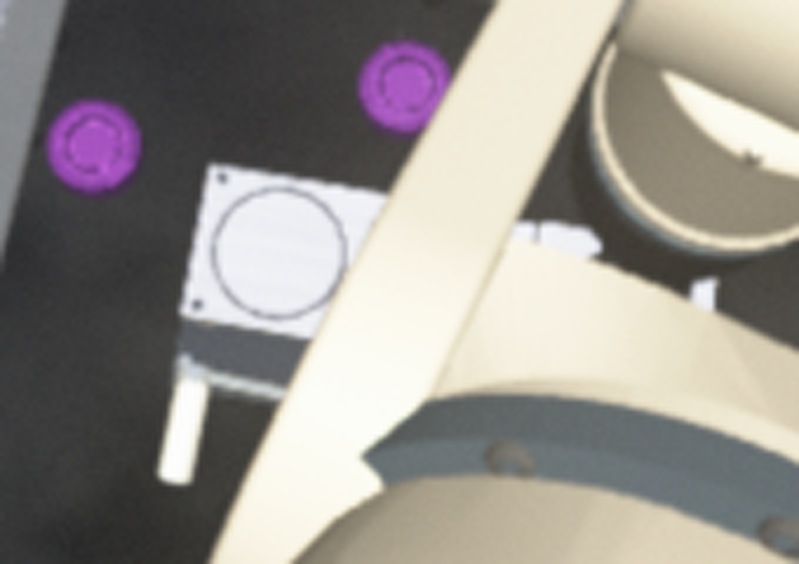

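```bash
python3 - <<'E'
from look import *
f=load('w8.png')
P=lambda p:(260+(p[0]+.5)/5-.5,70+(p[1]+.5)/5-.5)
print('cam',fx(f['T'][:3,3]),f['T'][2,3])
a=onplane(f,P((292,263.5)),58.7);b=onplane(f,P((294.5,293)),84.7)
print('ring',fx(a),'puck',fx(b),'diff',fx(b)-fx(a))
print('ring diam',np.linalg.norm(onplane(f,P((109,263)),58.7)-onplane(f,P((475,263)),58.7)),'puck diam',np.linalg.norm(onplane(f,P((152,293)),84.7)-onplane(f,P((437,293)),84.7)))
st()
E
```

```text
cam [-1.5 25.2] 336.3878741312126
ring [0.9 2.3] puck [ 1.1 -0.2] diff [ 0.2 -2.5]
ring diam 65.25375566117867 puck diam 46.316468866202804
clk 7.02 fix [ -1.7 -54.9] z 365.5 rot [3.128 0.004 1.613] F [ 0.5  1.6 -0.2] op 0.8
```

```bash
python3 -m creep '[[0,0,0,33,-19,0,0.45],[0,0,0,33,-19,0,0.45],[0,0,0,33,-19,0,0.45],[0,0,0,33,-19,0,0.45],[0,0,0,28,-16,0,0.45],[0,0,0.12,0,0,0,0.45],[0,0,0.12,0,0,0,0.45],[0,0,0.12,0,0,0,0.45],[0,0,0.12,0,0,0,0.45],[0,0,0.12,0,0,0,0.45]]'
python3 -m creep '[[0,0,0.12,0,0,0,0.45],[0,0,0.12,0,0,0,0.45],[0,0,0.12,0,0,0,0.45],[0,0,0.12,0,0,0,0.45],[0,0,0.12,0,0,0,0.45],[0,0,0.12,0,0,0,0.45],[0,0,0.1,0,0,0,0.45],[0,0,0,0,0,0,0.45],[0,0,0,0,0,0,0.45]]'
python3 - <<'E'
from look import *
st(); f=snap('wrist','w9.png'); print(sense()['qpos'])
E
```

```text
clock: 7.85
eef_pos: [442.0, 30.2, 359.3]
tcp_rot: [3.137, -0.0, 1.0]
contact_force: [0.9, -0.4, 0.1]
opening: 0.554
clock: 8.6
eef_pos: [437.4, 37.1, 356.2]
tcp_rot: [3.141, 0.006, 0.144]
contact_force: [-0.3, -0.7, 0.5]
opening: 0.55
clk 8.6 fix [-108.7  125.2] z 356.2 rot [3.141 0.006 0.144] F [-0.3 -0.7  0.5] op 0.55
[ 8.14100161e-02  1.22679667e-01  2.06157435e+00 -9.02873877e-04
  9.63799788e-01  1.50854658e+00]
```

View pics/w9.png

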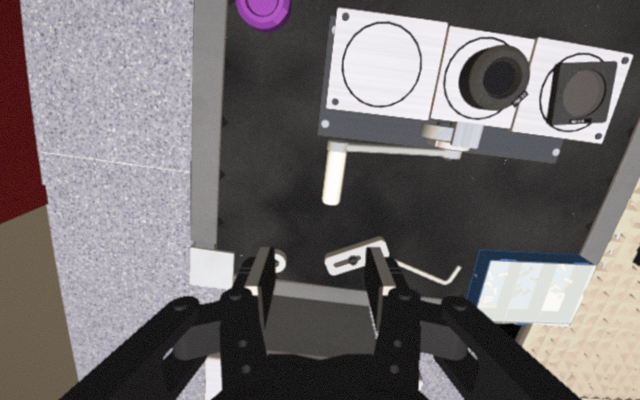

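```bash
python3 - <<'E'
from look import *
f=load('w9.png')
for n,p,z in (('left ring',(381.5,66),59),('mid ring',(489,79),59),('grip free',(330,205),69),('grip bar end',(337,151),69),('bar outer',(338,141),69),('puck top',(497,77),85)): print(n,fx(onplane(f,p,z)))
c=f['color'][60:220,290:480]; cv2.imwrite('pics/w9c.png',cv2.cvtColor(cv2.resize(c,None,fx=4,fy=4,interpolation=cv2.INTER_CUBIC),cv2.COLOR_RGB2BGR))
E
```

```text
left ring [ 0.6 85.8]
mid ring [ 1.7 -5.3]
grip free [-120.   113.9]
grip bar end [-70.9 113.8]
bar outer [-62.4 114.1]
puck top [1.1 2.5]
```

View pics/w9c.png

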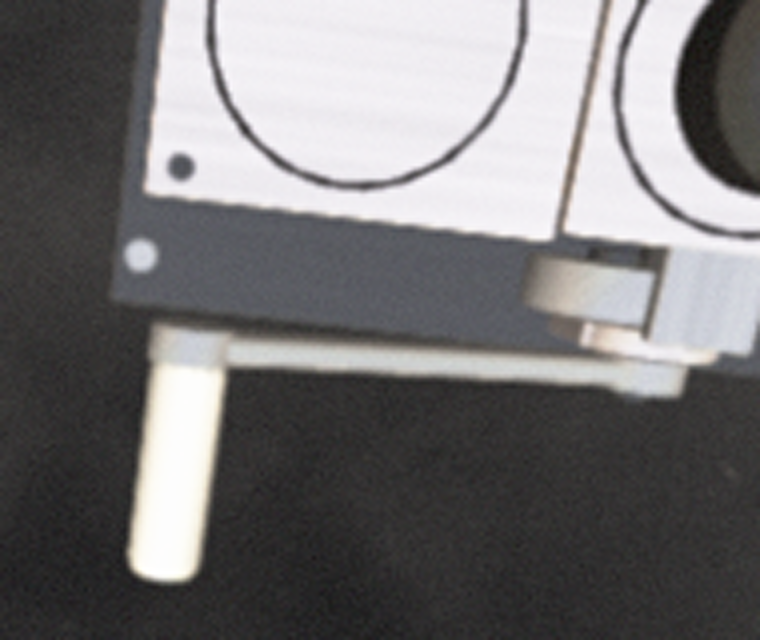

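```bash
python3 -m creep '[[0,0,0.11,10.3,13.4,0,0.5],[0,0,0,0,0,0,0.5],[0,0,0,0,0,0,0.5]]'
python3 -c "
from look import *
st()"
```

```text
clock: 8.9
eef_pos: [449.0, 26.0, 355.7]
tcp_rot: [3.141, 0.008, 0.042]
contact_force: [0.4, 0.7, -0.2]
opening: 0.504
clk 8.9 fix [-97.5 113.7] z 355.7 rot [3.141 0.008 0.042] F [ 0.4  0.7 -0.2] op 0.504
```

```bash
python3 -m creep '[[0,0,0,0,0,20,0.5],[0,0,0,0,0,20,0.5],[0,0,0,0,0,20,0.5],[0,0,0,0,0,15,0.5],[0,0,0,0,0,5,0.5],[0,0,0,0,0,0,0.5],[0,0,0,0,0,0,0.5]]'
python3 - <<'E'
from look import *
from scipy.spatial.transform import Rotation as Ro
st(); f=snap('wrist','w10.png')
s=sense(); Rt=Ro.from_euler('xyz',s['tcp_rot']).as_matrix(); p=s['eef_pos']
print(proj(f,p+Rt@[0,0,p[2]-69]))
snap('scene','s10.png')
E
```

```text
clock: 9.48
eef_pos: [447.0, 27.8, 274.0]
tcp_rot: [-3.141, 0.007, 0.066]
contact_force: [0.4, 0.1, 0.4]
opening: 0.504
clk 9.48 fix [-99.4 115.6] z 274.0 rot [-3.141  0.007  0.066] F [0.4 0.1 0.4] op 0.504
[[318.65538651 233.21369554]]
```

View pics/w10.png

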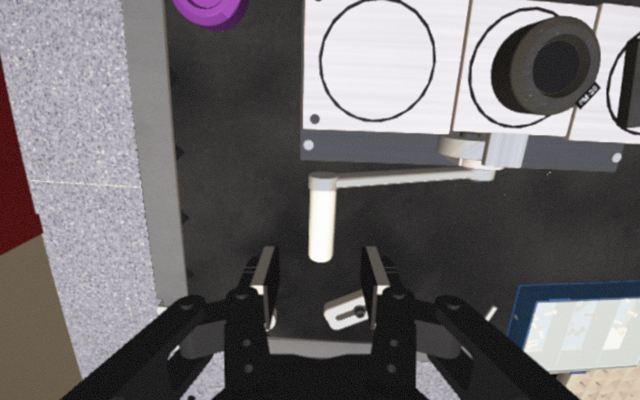

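View pics/s10.png

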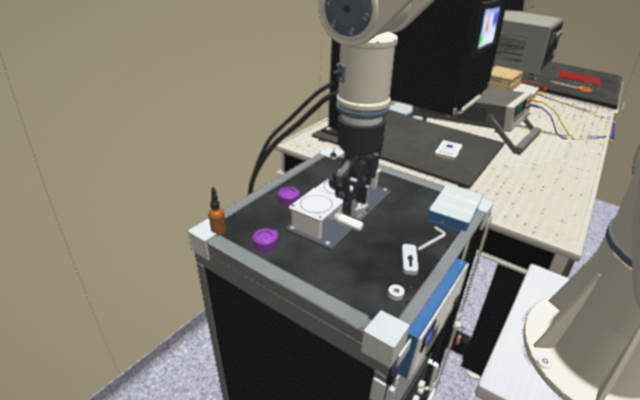

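```bash
python3 -m creep '[[0,0,0.03,2.5,1.5,10,0.5],[0,0,0,0,0,12,0.5],[0,0,0,0,0,12,0.5],[0,0,0,0,0,8,0.5],[0,0,0,0,0,3,0.5],[0,0,0,0,0,0,0.5],[0,0,0,0,0,0,0.5]]'
python3 - <<'E'
from look import *
from scipy.spatial.transform import Rotation as Ro
st(); f=snap('wrist','w11.png')
s=sense(); Rt=Ro.from_euler('xyz',s['tcp_rot']).as_matrix(); p=s['eef_pos']
print(proj(f,p+Rt@[0,0,p[2]-69]))
E
```

```text
clock: 10.17
eef_pos: [453.0, 26.7, 233.8]
tcp_rot: [-3.141, -0.006, 0.037]
contact_force: [0.4, 0.2, 0.3]
opening: 0.5
clk 10.17 fix [-93.4 114.3] z 233.8 rot [-3.141 -0.006  0.037] F [0.4 0.2 0.3] op 0.5
[[318.32754959 267.0265407 ]]
```

View pics/w11.png

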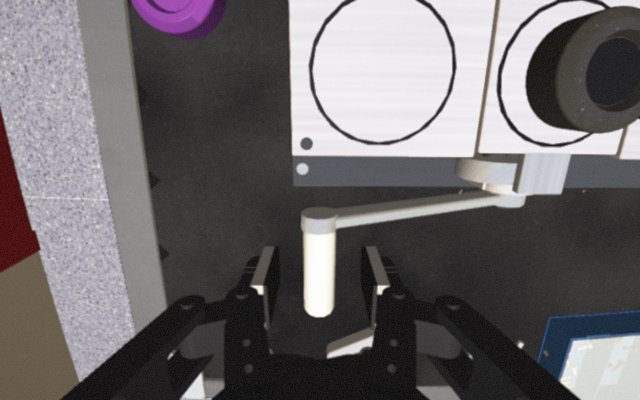

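```bash
python3 -m creep '[[0,0,0,-3.5,0,8,0.5],[0,0,0,0,0,0,0.6],[0,0,0,0,0,0,0.75],[0,0,0,0,0,0,0.9],[0,0,0,0,0,0,0.9],[0,0,0,0,0,0,0.9],[0,0,0,0,0,0,0.9]]' 40
python3 - <<'E'
from look import *
st(); f=snap('wrist','w12.png')
E
```

```text
clock: 10.8
eef_pos: [449.6, 26.9, 226.6]
tcp_rot: [-3.14, -0.009, 0.037]
contact_force: [-0.0, 1.1, -0.7]
opening: 0.171
clk 10.8 fix [-96.9 114.6] z 226.6 rot [-3.14  -0.009  0.037] F [-0.   1.1 -0.7] op 0.171
```

View pics/w12.png

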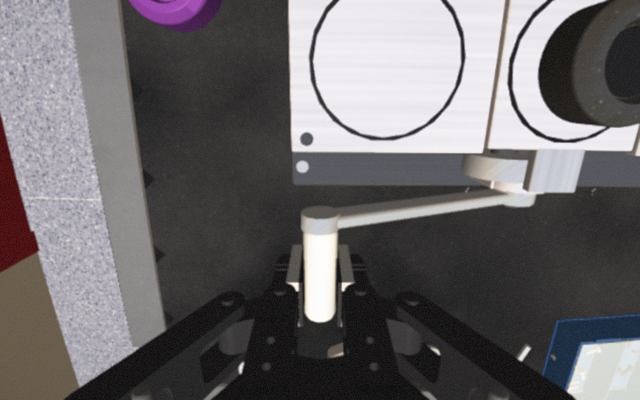

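```bash
python3 -m creep '[[0,0,0,0,2.7,-6.8,0.9],[0,0,0,0,3.1,-6.6,0.9],[0,0,0,0,3.5,-6.4,0.9],[0,0,0,0,3.9,-6.2,0.9],[0,0,0,0,4.3,-5.9,0.9],[0,0,0,0,0,0,0.9]]' 40
python3 - <<'E'
from look import *
st(); f=snap('wrist','w13.png'); g=snap('scene','s13.png')
c=g['color'][120:260,240:400]; cv2.imwrite('pics/s13c.png',cv2.cvtColor(cv2.resize(c,None,fx=4,fy=4,interpolation=cv2.INTER_CUBIC),cv2.COLOR_RGB2BGR))
E
```

```text
clock: 11.35
eef_pos: [450.1, 8.3, 261.8]
tcp_rot: [-3.138, -0.009, 0.036]
contact_force: [0.9, 2.2, -6.2]
opening: 0.17
clk 11.35 fix [-97.  96.] z 261.8 rot [-3.138 -0.009  0.036] F [ 0.9  2.2 -6.2] op 0.17
```

View pics/w13.png

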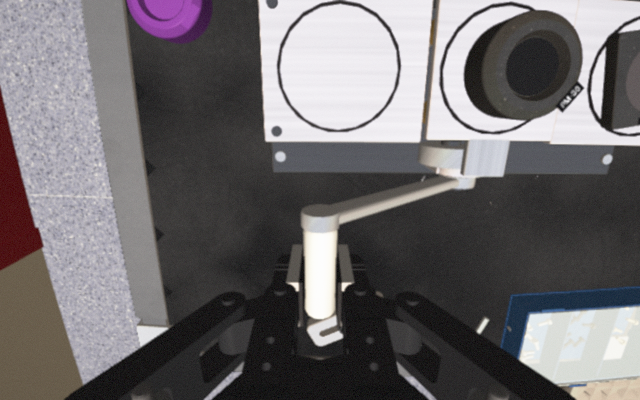

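View pics/s13c.png

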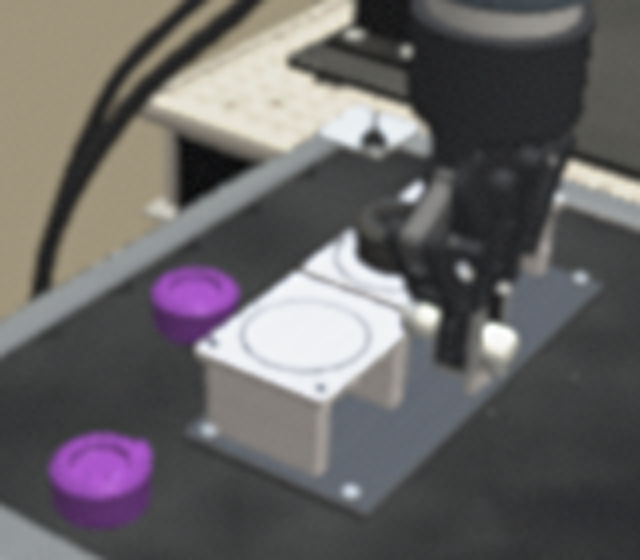

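```bash
python3 -m creep '[[0,0,0,0,4.8,-5.2,0.9],[0,0,0,0,5.1,-4.9,0.9],[0,0,0,0,5.4,-4.6,0.9],[0,0,0,0,5.7,-4.4,0.9],[0,0,0,0,6,-4.1,0.9],[0,0,0,0,6.2,-3.8,0.9],[0,0,0,0,6.4,-3.5,0.9],[0,0,0,0,0,0,0.9]]' 40
python3 - <<'E'
from look import *
st(); f=snap('wrist','w14.png')
s=sense();y=fx(s['eef_pos'])[1]-1.8; z=s['eef_pos'][2]-226.6+41; print(np.hypot(y,z),np.degrees(np.arctan2(z,y)))
E
```

```text
clock: 12.12
eef_pos: [451.2, -27.4, 294.0]
tcp_rot: [-3.125, -0.009, 0.03]
contact_force: [2.2, 1.3, -7.6]
opening: 0.173
clk 12.12 fix [-97.1  60.3] z 294.0 rot [-3.125 -0.009  0.03 ] F [ 2.2  1.3 -7.6] op 0.173
123.0310076178386 61.5028207577529
```

View pics/w14.png

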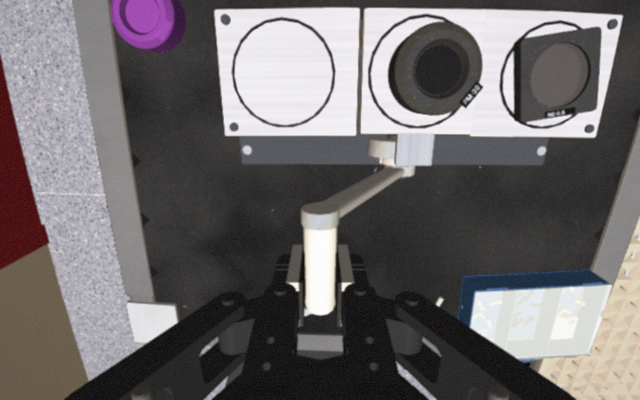

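```bash
python3 -m creep '[[0,0,0,0,6.6,-2.8,0.9],[0,0,0,0,6.8,-2.4,0.9],[0,0,0,0,7,-2.1,0.9],[0,0,0,0,7.1,-1.7,0.9],[0,0,0,0,7.2,-1.2,0.9],[0,0,0,0,7.3,-0.8,0.9],[0,0,0,0,0,0,0.9]]' 40
python3 - <<'E'
from look import *
st(); f=snap('wrist','w15.png')
s=sense();y=fx(s['eef_pos'])[1]-1.8; z=s['eef_pos'][2]-226.6+41; print(np.hypot(y,z),np.degrees(np.arctan2(z,y)))
E
```

```text
clock: 12.75
eef_pos: [452.7, -64.3, 308.5]
tcp_rot: [-3.11, -0.009, 0.026]
contact_force: [2.1, 2.3, -8.5]
opening: 0.167
clk 12.75 fix [-96.9  23.3] z 308.5 rot [-3.11  -0.009  0.026] F [ 2.1  2.3 -8.5] op 0.167
124.59992822420261 79.92367124345752
```

View pics/w15.png

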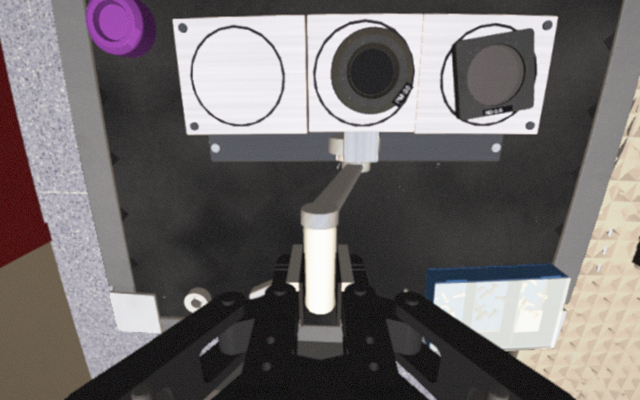

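```bash
python3 -m creep '[[-0.01,0,0,0,7,0,0.9],[-0.01,0,0,0,7,0.5,0.9],[-0.01,0,0,0,6,0.5,0.9],[0,0,0,0,0,0,0.9],[0,0,0,0,0,0,0.9]]' 40
python3 - <<'E'
from look import *
st(); f=snap('wrist','w16.png'); g=snap('scene','s16.png')
c=g['color'][100:240,270:430]; cv2.imwrite('pics/s16c.png',cv2.cvtColor(cv2.resize(c,None,fx=4,fy=4,interpolation=cv2.INTER_CUBIC),cv2.COLOR_RGB2BGR))
E
```

```text
clock: 13.22
eef_pos: [453.3, -82.3, 309.7]
tcp_rot: [-3.138, -0.009, 0.025]
contact_force: [1.1, 5.2, 1.0]
opening: 0.168
clk 13.22 fix [-96.8   5.3] z 309.7 rot [-3.138 -0.009  0.025] F [1.1 5.2 1. ] op 0.168
```

View pics/w16.png

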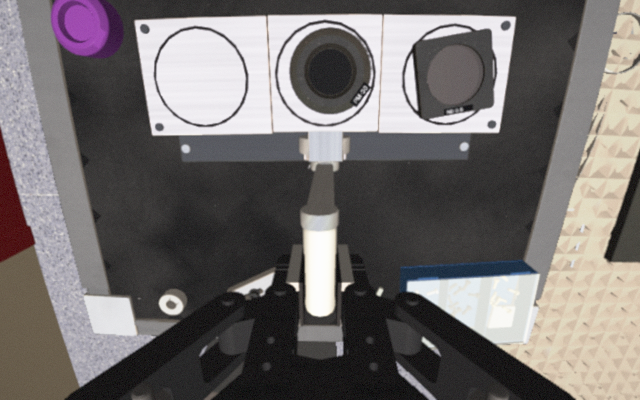

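View pics/s16c.png

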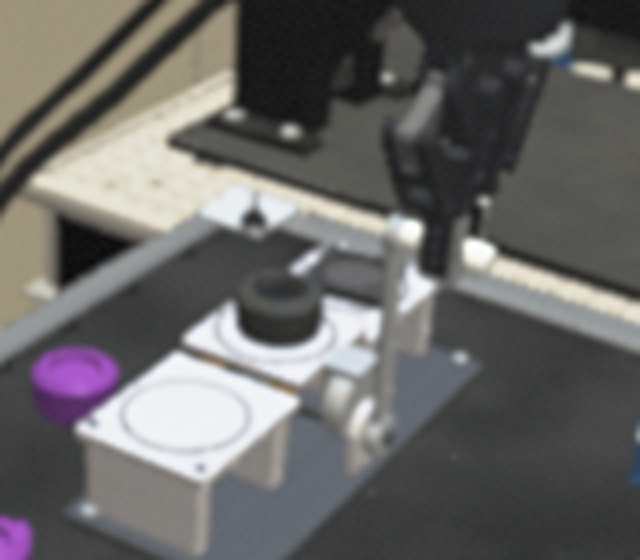

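```bash
python3 -m creep '[[0,0,0,0,2.5,0,0.9],[0,0,0,0,0,0,0.9],[0,0,0,0,0,0,0.9],[0,0,0,0,0,0,0.9],[0,0,0,0,0,0,0.9],[0,0,0,0,0,0,0.9]]' 40
python3 - <<'E'
from look import *
st(); f=snap('wrist','w17.png')
c=f['color'][0:200,220:420]; cv2.imwrite('pics/w17c.png',cv2.cvtColor(cv2.resize(c,None,fx=3,fy=3,interpolation=cv2.INTER_CUBIC),cv2.COLOR_RGB2BGR))
g=snap('scene','s17.png'); c=g['color'][100:240,270:430]; cv2.imwrite('pics/s17c.png',cv2.cvtColor(cv2.resize(c,None,fx=4,fy=4,interpolation=cv2.INTER_CUBIC),cv2.COLOR_RGB2BGR))
E
```

```text
clock: 13.82
eef_pos: [453.5, -81.9, 309.6]
tcp_rot: [-3.135, -0.007, 0.025]
contact_force: [-0.3, 4.1, 5.0]
opening: 0.166
clk 13.82 fix [-96.6   5.7] z 309.6 rot [-3.135 -0.007  0.025] F [-0.3  4.1  5. ] op 0.166
```

View pics/w17c.png

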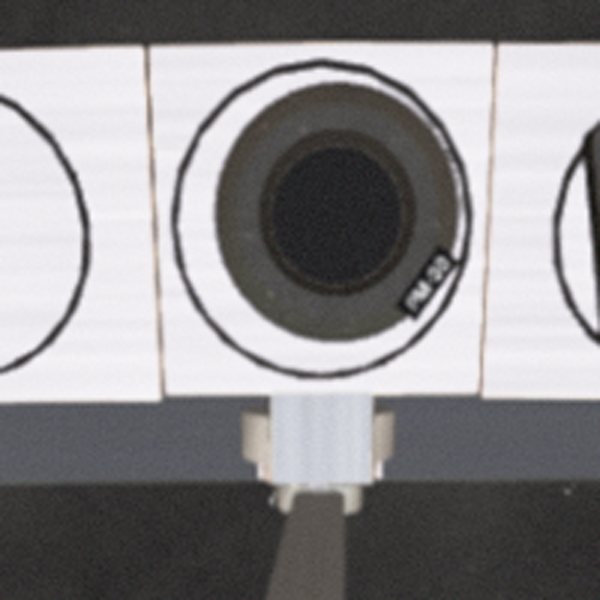

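View pics/s17c.png

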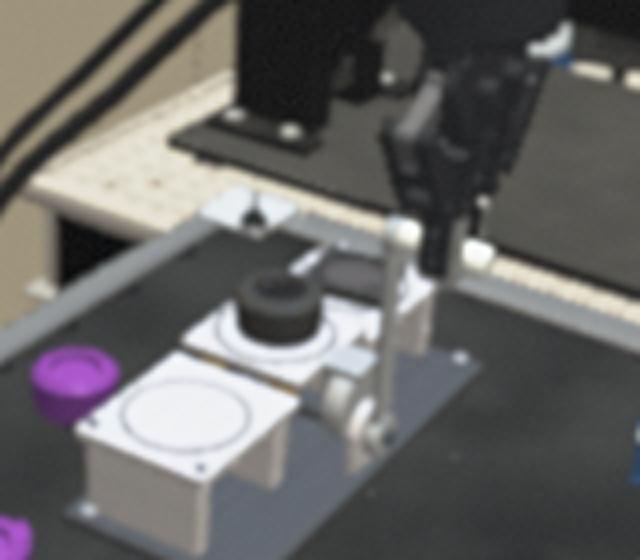

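```bash
python3 -m creep '[[-0.006,0,0,0,4.5,0.5,0.9],[-0.003,0,0,0,2,0.5,0.9]]' 40
python3 - <<'E'
from look import *
import time
st()
for i in range(12): f=grab_frame('wrist')
st(); f=snap('wrist','w18.png')
c=f['color'][0:200,220:420]; cv2.imwrite('pics/w18c.png',cv2.cvtColor(cv2.resize(c,None,fx=3,fy=3,interpolation=cv2.INTER_CUBIC),cv2.COLOR_RGB2BGR))
g=snap('scene','s18.png')
g=snap('top','t18.png')
E
```

```text
clock: 14.08
eef_pos: [453.7, -88.0, 309.2]
tcp_rot: [3.14, -0.007, 0.026]
contact_force: [-2.6, 6.0, 15.4]
opening: 0.167
clk 14.08 fix [-96.6  -0.4] z 309.2 rot [ 3.14  -0.007  0.026] F [-2.6  6.  15.4] op 0.167
clk 14.68 fix [-96.6  -0.3] z 309.3 rot [ 3.14  -0.007  0.025] F [-2.1  5.5 11.6] op 0.165
```

View pics/w18c.png

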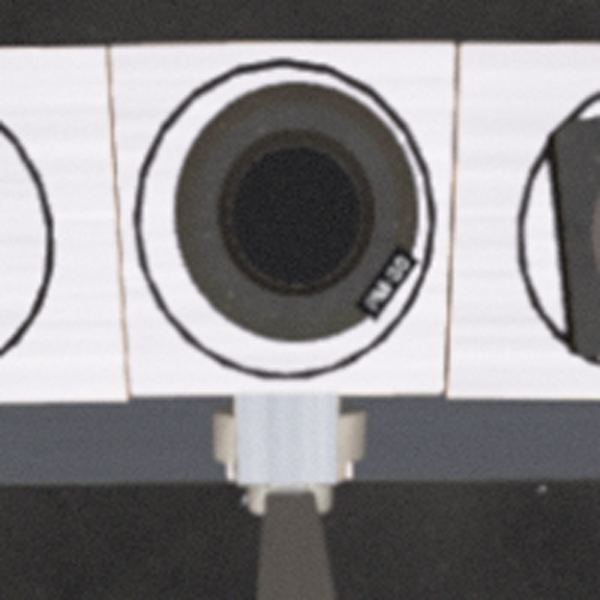

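View pics/w18.png

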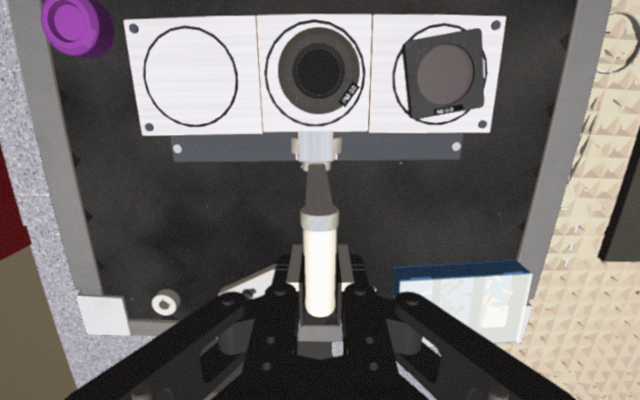

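```bash
python3 - <<'E'
from look import *
f=load('w18.png')
P=lambda p:(220+(p[0]+.5)/3-.5,(p[1]+.5)/3-.5)
for zs in (67.9,58.7):
    a=onplane(f,P((285.5,219)),zs);b=onplane(f,P((296.5,212.5)),zs+26); print(zs,'ring',fx(a),'puck',fx(b),'diff',fx(b)-fx(a),'ring w',np.linalg.norm(onplane(f,P((135,219)),zs)-onplane(f,P((436,219)),zs)),'side ring w',)
print('side ring w at 59',np.linalg.norm(onplane(f,(144,76),59)-onplane(f,(238.5,76),59)))
print('bar base',fx(onplane(f,(316.7,165),28)),'bar top',fx(onplane(f,(319.5,210),148)))
s=load('scene0.png');g=load('s18.png')
c=np.hstack([x['color'][140:260,300:400] for x in (s,g)]); cv2.imwrite('pics/cmp.png',cv2.cvtColor(cv2.resize(c,None,fx=4,fy=4,interpolation=cv2.INTER_CUBIC),cv2.COLOR_RGB2BGR))
# frame in wrist view vs ring
print('frame rel', fx(onplane(f,(445,74),68)),'ring R',fx(onplane(f,(440,74),59)))
E
```

```text
67.9 ring [2.4 0.9] puck [ 1.6 -1.5] diff [-0.8 -2.4] ring w 65.37478732292378 side ring w
58.7 ring [3.2 1.1] puck [ 2.3 -1.5] diff [-0.9 -2.6] ring w 68.20857848093856 side ring w
side ring w at 59 65.6911331232656
bar base [-67.2   0.9] bar top [-63.1  -1.4]
frame rel [  1.4 -84.4] ring R [  2.1 -84.5]
```

View pics/cmp.png

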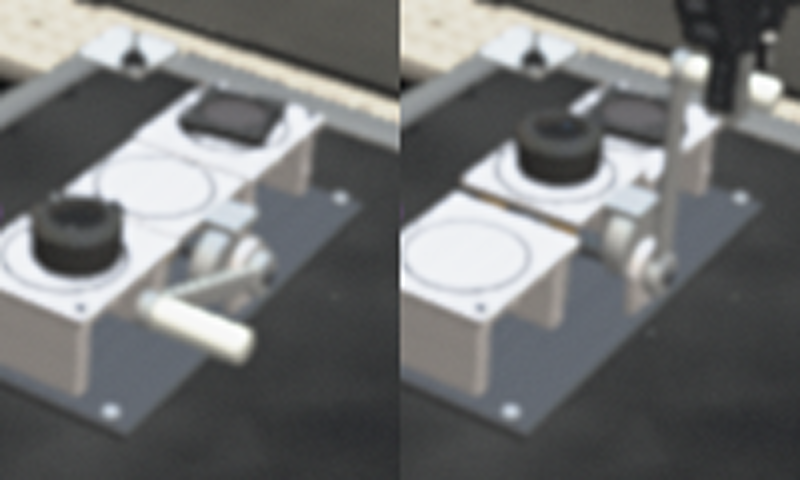

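The checks agree: the stage is up, the sensor is about 2.5 mm from the ring's centre, and the lever is within about 1–2° of upright and steady. The frame looks unmoved. Handing in.

```bash
python3 - <<'E'
from look import *
st(); print(job.sign_off()); 
E
```

```text
clk 14.83 fix [-96.6  -0.3] z 309.3 rot [ 3.14  -0.007  0.025] F [-2.8  5.6 13.1] op 0.167
the job is handed in; nothing more can be done
None
```

I slid the black sensor along the deck from the left mark onto the stage ring without lifting it and let go while the stage was still down. Then I gripped the lever, swung it upright and handed the job in at about 14.8 s, still holding it with a 40 N grip.

- **Sensor:** its centre measured about 2.5 mm from the ring's centre, both after release and after the lift (limit 8 mm). It was upright, and nothing was touching it.
- **Stage:** the ring's apparent size fits the raised height, and the scene view shows the plate clear of the deck.
- **Lever:** it stood within 1–2° of straight up. The tool moved only 0.1 mm in 0.6 s before handing in.
- **Filter frame:** it looks unmoved in the before and after pictures; I measured it only roughly.
- **Disagreements:** wrist-camera positions ran 1–3 mm off the overhead ones, so I measured the sensor against the ring in the same picture. The pads slipped about 5 mm up the grip during the swing and the tool tilted 0.03 rad. I took the tilt out, and about 12 N of vertical force remained at the end.

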